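# Set the dropper bottle on its drip saucer

### The job

Make a drip-safe place for the small dropper bottle: first lay the small round saucer, right way up, in the middle of the black mat and let go of it, then stand the dropper bottle upright in the middle of the saucer. Set both down gently rather than dropping them, never tip the bottle over, and leave the big squeeze bottle where it stands.

Things in the scene. Friction and masses are not known exactly. Their poses are not given: they have to be found in the camera images.
- mat_centre (a point): Centre of the upper face of a square black rubber mat, 130 x 130 mm, 3 mm thick, with a low raised edge (4 mm wide, 1.5 mm higher), fixed flat on the worktop. The point is on the mat's upper face, 3 mm above the worktop; z is up, x and y run along the mat's sides.
- saucer_centre (a point): Centre of a small loose round white ceramic saucer, open side up on the worktop, left or right of the robot: 64 mm outside diameter, 14 mm high, upright wall 5 mm thick, inside 54 mm across, floor 6 mm thick, 0.09 kg. The point is on its axis, 7 mm above its underside; z is its axis, up. May be gripped across its outside. The roll of black tape of like size is not it.
- bottle_centre (a point): Centre of the small loose brown dropper bottle with a black dropper top, upright, left or right of the robot: 33 mm diameter, 102 mm high in all, 0.07 kg; straight-sided up to 60 mm above its underside, cap 24 mm across at 62 to 77 mm, bulb 13 mm across above. The point is on its axis half-way up, 51 mm above its underside; z is its axis, up. The only dropper bottle.
- squeeze_centre (a point): Centre of the big blue squeeze bottle with a white nozzle, a loose bystander that stands upright behind the mat on the left: 52 mm diameter, 168 mm high. The point is on its axis half-way up, 84 mm above its underside.
Mind the look-alikes: they are no part of the job. Of the things that look like the part that bears saucer_centre, the smallest one is meant.

How it is judged:
By the outcome, as a careful person would: the job done as asked, in the order asked, and still so for the second after the job is handed in, with the robot touching nothing.
It also fails if it takes over 58 s, if anything falls off the work surface, if the arm or the gripper's body presses on something with over 40 N, if the wrist force passes 120 N, or if a joint passes its speed limit or range.

### The arm

A 6-joint arm with a two-finger parallel gripper is mounted at the origin on a cart in front of the work surface, level with it; the furniture and walls round the work are solid. World frame = base frame: x ahead of the robot, y to its left, z up, the work surface at z = 0. Lengths are in mm, angles in rad, forces in N, time in s.
With the tool pointing down it reaches from about 300 to 825 mm from the base axis. Payload 5.4 kg.
Tool frame: the origin (TCP) lies midway between the tips of the shut fingers; the grasp point (between the pads) lies 19 mm behind it; z points along the fingers, y is the line along which they close (so a half turn about z gives the same grasp; the last joint's range is limited). The gripper opens to 92 mm and grips with 3 to 60 N. Pads are 20 mm wide; open, the fingers measure 128 mm over their backs; the gripper's body (75 mm by 189 mm) begins 69 mm behind the grasp point.
Start: joints at [-0.21, 0.158, 1.597, -0, 1.386, -0.21], TCP at [574.983, -0.018, 192.301] pointing down, gripper open.
Joint ranges: [-2.91, 2.91], [-0.94, 2.29], [0.18, 2.7], [-1.29, 4.43], [0.17, 2.64], [-3, 3]. Speed limits (rad/s): [2.57, 2.57, 3.14, 3.14, 3.14, 3.14].

### API

Orientations are given as a rotation vector (axis times angle).
In Python, from workcell import readout, viewer, order gives the robot as it stands.
- The arm moves only by the shell command python3 -m inch 'ROWS' [OPENING] [FORCE]. ROWS is JSON, a list that holds one entry, the list of rows, each a list of 6 numbers: the shift along the tool's x, y, z in mm, then the turn, a rotation vector about the tool's x, y, z in rad. A call has 1 to 10 rows; each row is the pose to reach, as a shift and turn from the pose commanded when the call began, along the tool's axes at that moment; what a row does not reach only later rows make up. A row lasts 1/12 s, in which the tool goes at most 41.7 mm and 7.16 degrees, less where a joint would pass 70% of its speed; a pose out of reach is approached as far as the arm can. A call with a gripper value outside its range is refused whole. OPENING is the finger opening in mm, from 0 to 91.9, set as the call begins (- or left out, the last holds). The fingers move at their own pace and stop on an object; FORCE is the grip in N (left out, the last holds). Time passes only in rows, so rows that repeat a pose let the fingers close. It gives the time, the measured TCP pose, the force, the opening and the grip force at its end, in the units of the state.
- readout.get_state(): the state, without advancing time (a new reading comes with each control period).
- viewer.capture(name): name is "scene" or "side" or "wrist"; returns the picture (400x640x3 uint8, red, green, blue); there is no depth.
- viewer.get_calibration(name): a dict with "intrinsics" (3x3 intrinsics, pixels), "k1" (the pictures are not rectified: a ray, as slopes to the right and down, at radius r is drawn at 1 + k1 r^2 times it, then the intrinsics apply), "position" and "attitude" of the camera in the world. Camera axes: x right, y down, z forward; pixel columns grow to the right and rows downward; lengths in mm; the calibration is good to about 2 mm. A picture is of the moment at which its call begins: read the wrist's pose just before it. get_calibration takes no time and is no camera call; for the wrist camera it gives the pose at the moment of the call.
- order.sign_off(): hands the job in; it is judged then, once.
The state is a dict: "clock": time; "q": joint angles; "qd": joint speeds; "effort": joint torques, N m; "tool_pos": TCP position; "tool_rot": TCP orientation; "contact_force": force on the tool from outside, world axes, zero at the start; "ft_torque": the same for the moment, N m; "finger_gap": finger opening in mm; "finger_force": force on a finger pad.
Only numpy, scipy, OpenCV 4.12 (cv2) and the standard library are available. Lean on these libraries where they do the work, as an engineer would, in place of code of your own. Each camera call takes 0.05 s, during which the arm holds its last target. There are 200 camera calls.

## Working session

There is one attempt and no reset: what is moved stays moved. The work goes in short steps, Python scripts to look and compute and a shell command to move; the robot and the scene stay as the last step left them, time stands still between calls to the robot, and variables do not carry over. Pictures are saved under pics/ and viewed, at most 10 in all, crops included, and the job is handed in when it is done.

```bash
mkdir -p pics; cat > h.py <<'E'
import numpy as np, cv2
from scipy.spatial.transform import Rotation as R
from workcell import readout, viewer, order
def cal(n):
    c=viewer.get_calibration(n); a=np.array(c["attitude"],float)
    M=a if a.shape==(3,3) else R.from_rotvec(a).as_matrix()
    return np.array(c["intrinsics"]),c["k1"],np.array(c["position"]),M
def ray(c,u,v):
    K,k,p,M=c; d=np.linalg.solve(K,[u,v,1])[:2]; s=d.copy()
    for _ in range(20): s=d/(1+k*(s@s))
    return p,M@np.array([s[0],s[1],1])
def plane(c,u,v,z):
    p,d=ray(c,u,v); return p+d*(z-p[2])/d[2]
def proj(c,X):
    K,k,p,M=c; q=M.T@(np.array(X)-p); s=q[:2]/q[2]; s=s*(1+k*(s@s)); return (K@[s[0],s[1],1])[:2]
def snap(n,f):
    c=cal(n); im=viewer.capture(n); cv2.imwrite(f"pics/{f}.png",im[:,:,::-1]); return c,im
E
python3 - <<'E'
from h import *
for n in("scene","side"):
    c,im=snap(n,n+"0"); print(n,c, viewer.get_calibration(n)["attitude"])
a=cv2.imread("pics/scene0.png");b=cv2.imread("pics/side0.png")
print(readout.get_state())
E
```

```text
scene (array([[498.39542357,   0.        , 320.14622367],
       [  0.        , 498.39542357, 202.22993294],
       [  0.        ,   0.        ,   1.        ]]), -0.004989378201751414, array([-268.1041651 , -381.04832889, 1236.4883996 ]), array([[ 0.40700816, -0.72711253,  0.55285778],
       [-0.91337351, -0.3175754 ,  0.25474439],
       [-0.0096538 , -0.60864869, -0.79338111]])) [-2.13590909  1.39157197 -0.4607826 ]
side (array([[405.52838462,   0.        , 322.80553066],
       [  0.        , 405.52838462, 189.42464857],
       [  0.        ,   0.        ,   1.        ]]), -0.026446405229202153, array([-128.76225702, -598.60539794,  529.91903807]), array([[ 0.68053946, -0.31071356,  0.66356848],
       [-0.73261557, -0.30320063,  0.60937985],
       [ 0.0118518 , -0.90084763, -0.43397359]])) [-1.89205018  0.81648671 -0.52856923]
{'clock': 0.1, 'q': array([-2.10119445e-01,  1.58954966e-01,  1.59809539e+00,  1.76324024e-05,
        1.38616711e+00, -2.10068662e-01]), 'qd': array([ 0.00140494, -0.00117219, -0.00277366,  0.00059515,  0.00123652,
       -0.00094379]), 'effort': array([ 4.86743174e-04, -3.86501849e+01, -3.22960711e+01,  7.02909334e-02,
        3.38891940e-02, -7.24501376e-06]), 'tool_pos': array([5.74416205e+02, 9.82833874e-02, 1.91440306e+02]), 'tool_rot': array([-2.22053061e+00, -2.22041063e+00,  1.36521936e-03]), 'contact_force': array([0.40559047, 0.33318861, 0.39734967]), 'ft_torque': array([-0.01395858, -0.02742773,  0.00031803]), 'finger_force': 0.0, 'finger_gap': 92.44190421956388}
```

View pics/scene0.png

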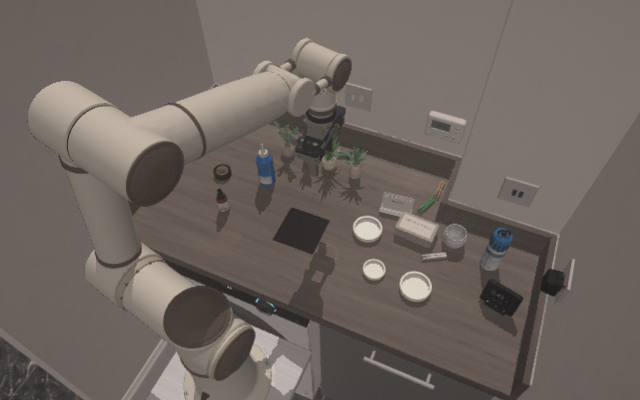

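View pics/side0.png

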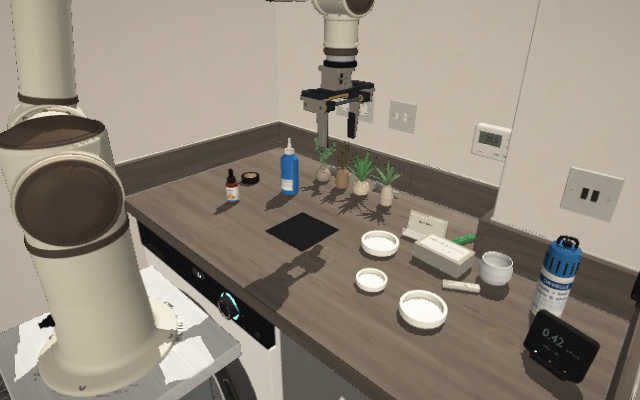

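Scene picture: the candidates for the saucer are white round dishes at (368,229), (374,269) and (416,287), plus the black tape at (222,172). The smallest white one is (374,269). The only dropper bottle is at (222,201), the squeeze bottle at (265,168) and the mat at (302,230). The side view agrees: small dish (371,281), bottle (232,187), mat (302,231).

```bash
python3 - <<'E'
from h import *
def blob(m,seed,r):
    w=np.zeros(m.shape,np.uint8); cv2.circle(w,seed,r,1,-1)
    n,l,s,ce=cv2.connectedComponentsWithStats((m&(w>0)).astype(np.uint8))
    i=1+np.argmax(s[1:,4]); return l==i
for n,S in(("scene",[((368,229),22),((374,269),15),((416,287),22)]),("side",[((380,243),26),((371,281),20),((423,309),30)])):
    c=cal(n); im=cv2.imread(f"pics/{n}0.png").astype(int)
    for s,r in S:
        b=blob(im.min(2)>125,s,r); cs,_=cv2.findContours(b.astype(np.uint8),0,2)
        P=np.array([plane(c,u,v,14)[:2] for u,v in cv2.convexHull(max(cs,key=cv2.contourArea))[:,0]],np.float32)
        (x,y),rad=cv2.minEnclosingCircle(P); e=plane(c,*cv2.fitEllipse(max(cs,key=cv2.contourArea))[0],10)
        print(n,s,"circ",x,y,2*rad,"ell",e[:2])
    s=(302,230); b=blob(im.max(2)<32,s,48); cs,_=cv2.findContours(b.astype(np.uint8),0,2); k=max(cs,key=cv2.contourArea)
    P=np.array([plane(c,u,v,4)[:2] for u,v in cv2.convexHull(k)[:,0]],np.float32); print("mat",cv2.minAreaRect(P),P.min(0),P.max(0))
s=cal("scene");d=cal("side")
for nm,a,b,z in(("dropper base",(223,211),(233,201),0),("squeeze base",(267,185),(290,193),0),("tape",(222,173),(250,178),10)):
    print(nm,plane(s,*a,z),plane(d,*b,z))
a=cv2.imread("pics/scene0.png");b=cv2.imread("pics/side0.png")
f=lambda i,x,y,w,h,k:cv2.resize(i[y:y+h,x:x+w],None,fx=k,fy=k,interpolation=2)
o=np.vstack([np.hstack([f(a,195,150,100,75,4),f(a,340,215,100,75,4)]),np.hstack([f(b,210,140,100,75,4),f(b,340,250,100,75,4)])])
cv2.imwrite("pics/crop.png",o)
E
```

```text
scene (368, 229) circ 553.9734497070312 -154.60574340820312 88.78706359863281 ell [ 556.00682905 -154.51002743]
scene (374, 269) circ 430.4926452636719 -221.14840698242188 64.94358825683594 ell [ 432.5632151 -220.6565325]
scene (416, 287) circ 427.636962890625 -343.20025634765625 88.57613372802734 ell [ 429.10891511 -343.26796702]Traceback (most recent call last):
  File "<stdin>", line 13, in <module>
  File "<stdin>", line 5, in blob
    return _wrapfunc(a, 'argmax', axis=axis, out=out, **kwds)
    return bound(*args, **kwds)
ValueError: attempt to get argmax of an empty sequence
```

```bash
python3 - <<'E'
from h import *
def blob(m,seed,r):
    w=np.zeros(m.shape,np.uint8); cv2.circle(w,seed,r,1,-1)
    n,l,s,ce=cv2.connectedComponentsWithStats((m&(w>0)).astype(np.uint8))
    return l==1+np.argmax(s[1:,4])
for n,S in(("scene",((374,269),15)),("side",((371,281),20))):
    c=cal(n); im=cv2.imread(f"pics/{n}0.png").astype(int)
    b=blob(im.min(2)>125,*S); cs,_=cv2.findContours(b.astype(np.uint8),0,2)
    P=np.array([plane(c,u,v,14)[:2] for u,v in cv2.convexHull(max(cs,key=cv2.contourArea))[:,0]],np.float32)
    print(n,"saucer",cv2.minEnclosingCircle(P))
    print("px",im[230,302],im[205,302],im[262,302])
    t=im[230,302].max()+14
    b=blob(im.max(2)<t,(302,230),48); cs,_=cv2.findContours(b.astype(np.uint8),0,2); k=max(cs,key=cv2.contourArea)
    P=np.array([plane(c,u,v,4)[:2] for u,v in cv2.convexHull(k)[:,0]],np.float32); print("mat",cv2.minAreaRect(P),P.min(0),P.max(0))
s=cal("scene");d=cal("side")
for nm,a,b,z in(("dropper base",(223,211),(233,201),0),("squeeze base",(267,185),(290,193),0),("tape",(222,173),(250,178),10)):
    print(nm,plane(s,*a,z),plane(d,*b,z))
a=cv2.imread("pics/scene0.png");b=cv2.imread("pics/side0.png")
f=lambda i,x,y,w,h,k:cv2.resize(i[y:y+h,x:x+w],None,fx=k,fy=k,interpolation=2)
o=np.vstack([np.hstack([f(a,195,150,100,75,4),f(a,340,215,100,75,4)]),np.hstack([f(b,210,140,100,75,4),f(b,340,250,100,75,4)])])
cv2.imwrite("pics/crop.png",o)
E
```

```text
scene saucer ((430.4926452636719, -221.14840698242188), 32.47179412841797)
px [45 45 48] [80 87 98] [ 88  92 105]
mat ((473.9924621582031, 24.914485931396484), (127.98987579345703, 128.29202270507812), 0.8063464760780334) [409.22205  -39.628944] [538.22003   89.263405]
side saucer ((423.44500732421875, -226.01693725585938), 39.00554656982422)
px [27 29 29] [ 96 110 127] [54 63 72]
mat ((470.59197998046875, 19.329570770263672), (128.96949768066406, 125.9048843383789), 0.6991572976112366) [405.7375  -44.35837] [534.3745    82.997185]
dropper base [442.01470817 277.45038359   0.        ] [448.64298868 276.09584934   0.        ]
squeeze base [588.90303518 201.08255212   0.        ] [596.06104343 198.2686378    0.        ]
tape [568.20598253 354.53852486  10.        ] [567.55311487 350.2991732   10.        ]
```

View pics/crop.png

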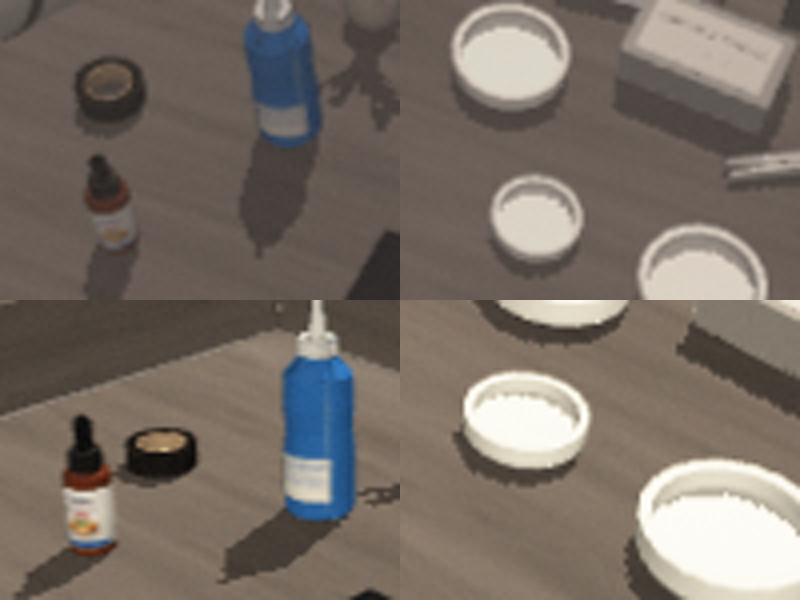

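The crop confirms it: the small dish (top right at about (537,217), bottom right at (525,420)) is clearly smaller than its two look-alikes. The dropper bottle has a brown body, a label and a black bulb, and stands left of the black tape roll. I'm going over the saucer now.

```bash
python3 -m inch '[[[-37,-24,5,0,0,0],[-74,-48,10,0,0,0],[-110,-72,16,0,0,0],[-147,-96,22,0,0,0],[-184,-120,28,0,0,0],[-221,-144,32,0,0,0],[-221,-144,32,0,0,0],[-221,-144,32,0,0,0]]]' 80 15
python3 - <<'E'
from h import *
s=readout.get_state();c,im=snap("wrist","w1");print(s["tool_pos"],s["tool_rot"],c[2:],proj(c,[431,-221,14]))
E
```

```text
clock: 0.77
tool_pos: [428.8, -223.3, 159.5]
tool_rot: [-2.226, -2.215, 0.002]
contact_force: [0.2, 0.3, 0.5]
finger_gap: 80.1
finger_force: 0.0
[ 428.7658748  -223.33422488  159.4659759 ] [-2.22587744e+00 -2.21506132e+00  1.60175483e-03] (array([ 429.03691937, -146.66702594,  351.70883137]), array([[ 0.99998439, -0.0047445 , -0.00295241],
       [-0.00536641, -0.96268024, -0.27058815],
       [-0.00155842,  0.27059977, -0.96269067]])) [322.60903404 179.1211192 ]
```

View pics/w1.png

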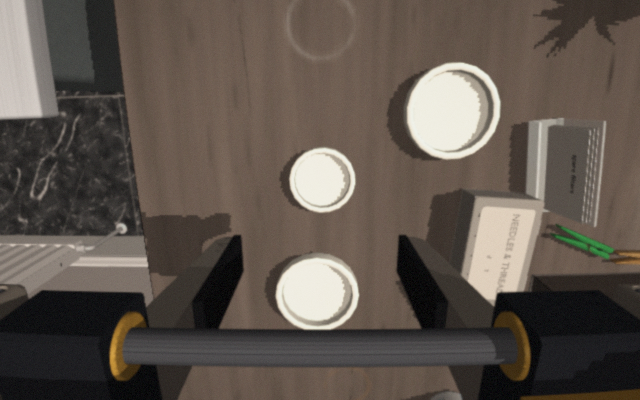

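Wrist picture: the small saucer is at (322,180), right where it was predicted. Bigger look-alikes are at (452,111) and (317,292), and the fingers at the bottom are clear of everything.

```bash
cat >> h.py <<'E'
def saucer(c,im,u,v,r,z):
    w=np.zeros(im.shape[:2],np.uint8); cv2.circle(w,(int(u),int(v)),r,1,-1)
    cs,_=cv2.findContours(((im.min(2)>120)&(w>0)).astype(np.uint8),0,2); k=max(cs,key=cv2.contourArea)
    P=np.array([plane(c,*p,z)[:2] for p in cv2.convexHull(k)[:,0]],np.float32); return cv2.minEnclosingCircle(P)
E
python3 - <<'E'
from h import *
c=cal("wrist");im=cv2.imread("pics/w1.png");print(saucer(c,im,322,180,42,14)); s=readout.get_state();print(s["tool_pos"])
E
```

```text
((432.19390869140625, -220.59437561035156), 32.387359619140625)
[ 429.98679143 -221.81106032  159.78407241]
```

```bash
python3 -m inch '[[[0,1,35,0,0,0],[0,1,70,0,0,0],[0,1,100,0,0,0],[0,1,125,0,0,0],[0,1,140,0,0,0],[0,1,149,0,0,0],[0,1,155,0,0,0],[0,1,155,0,0,0],[0,1,155,0,0,0]]]'
python3 -m inch '[[[0,0,0,0,0,0],[0,0,0,0,0,0],[0,0,0,0,0,0],[0,0,0,0,0,0],[0,0,0,0,0,0],[0,0,0,0,0,0],[0,0,0,0,0,0],[0,0,0,0,0,0],[0,0,0,0,0,0]]]' 55 20
```

```text
clock: 1.57
tool_pos: [432.8, -221.1, 6.1]
tool_rot: [2.22, 2.221, 0.0]
contact_force: [0.7, 0.5, 0.1]
finger_gap: 79.9
finger_force: 0.0
clock: 2.32
tool_pos: [431.9, -221.0, 5.3]
tool_rot: [-2.221, -2.221, 0.0]
contact_force: [0.8, 0.8, 0.7]
finger_gap: 55.1
finger_force: 0.0
```

The fingers shut to 55 mm with no force, so they missed the saucer. I'll look.

```bash
python3 - <<'E'
from h import *
s=readout.get_state();c,im=snap("wrist","w2");print(s["tool_pos"],s["finger_gap"],proj(c,[432,-221,14]),proj(c,s["tool_pos"]))
c2,i2=snap("side","s2");c3,i3=snap("scene","c2")
f=lambda i,x,y,w,h,k:cv2.resize(i[y:y+h,x:x+w],None,fx=k,fy=k,interpolation=2)
o=np.vstack([np.hstack([f(i2,300,220,133,100,3),f(i3,310,215,133,100,3)]),cv2.resize(im,(480,300)).repeat(1,0) if 0 else np.pad(cv2.resize(im,(480,300)),((0,0),(0,318),(0,0)))])
cv2.imwrite("pics/m2.png",o[:,:,::-1])
E
```

```text
[ 431.94136113 -221.03256028    5.27924825] 55.0769020074311 [320.50138574 243.57011678] [320.36185115 237.73019504]
```

View pics/m2.png

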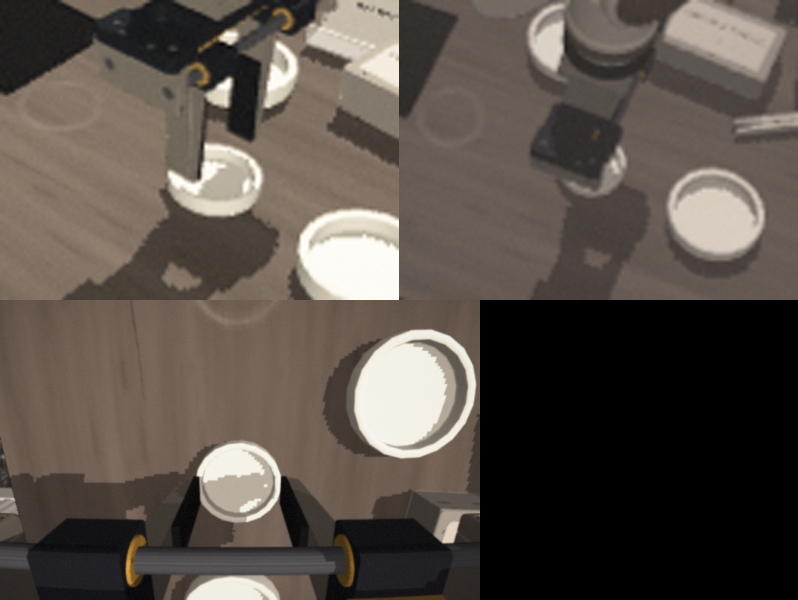

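```bash
python3 - <<'E'
from h import *
s=readout.get_state();t=s["tool_pos"];print(t,s["finger_gap"],s["finger_force"])
for n in("wrist","side"):
    c=cal(n)
    for h in(27.5,32,40):
        for z in (0,20,40): print(n,h,z,proj(c,t+[-h,0,z]).round(),proj(c,t+[h,0,z]).round())
    print("rim",[proj(c,[432+a,-221+b,14]).round() for a,b in((32,0),(-32,0),(0,32),(0,-32))])
im=cv2.imread("pics/w2.png");print(saucer(cal("wrist"),im,318,240,60,14))
cv2.imwrite("pics/w2c.png",cv2.resize(np.hstack([im[170:310,230:410],cv2.imread("pics/s2.png")[210:350,300:480]]),None,fx=2.2,fy=2.2,interpolation=2))
E
```

```text
[ 431.9481339  -220.99347237    5.25848324] 54.79556133286146 0.0
wrist 27.5 0 [272. 238.] [368. 238.]
wrist 27.5 20 [268. 252.] [373. 252.]
wrist 27.5 40 [262. 269.] [379. 269.]
wrist 32 0 [265. 238.] [376. 238.]
wrist 32 20 [259. 252.] [382. 252.]
wrist 32 40 [252. 269.] [389. 269.]
wrist 40 0 [251. 238.] [390. 238.]
wrist 40 20 [244. 252.] [397. 252.]
wrist 40 40 [235. 269.] [406. 269.]
rim [array([378., 243.]), array([262., 244.]), array([320., 187.]), array([320., 295.])]
side 27.5 0 [363. 285.] [379. 273.]
side 27.5 20 [363. 277.] [380. 265.]
side 27.5 40 [364. 269.] [380. 257.]
side 32 0 [361. 286.] [380. 272.]
side 32 20 [362. 278.] [381. 264.]
side 32 40 [362. 270.] [382. 256.]
side 40 0 [359. 288.] [382. 271.]
side 40 20 [359. 280.] [383. 263.]
side 40 40 [360. 272.] [384. 255.]
rim [array([380., 269.]), array([362., 283.]), array([359., 269.]), array([384., 283.])]
((431.4068908691406, -221.52073669433594), 32.611846923828125)
```

View pics/w2c.png

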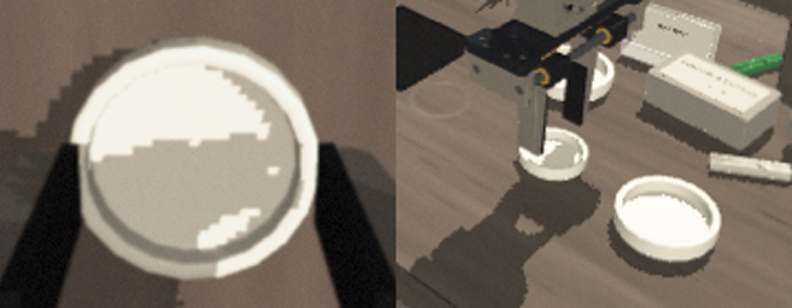

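The fingertips hover over the rim. At this opening they seem to sit well behind the nominal TCP, since the tips recede as the fingers open. I'll work out the tip height from the wrist views.

```bash
python3 - <<'E'
from h import *
c=cal("wrist");t=readout.get_state()["tool_pos"]
for nm,u1,u2,v,g in(("gap55",266,376,236,55),("gap80",243,398,235,80)):
    for u,sg in((u1,-1),(u2,1)):
        p,d=ray(c,u,v)
        a=p+d*(t[0]+sg*g/2-p[0])/d[0]; b=p+d*(t[1]+10-p[1])/d[1]
        print(nm,"by x:",(a-t).round(1),"by y:",(b-t).round(1))
E
```

```text
gap55 by x: [-27.5  10.1  23.1] by y: [-27.5  10.   22.8]
gap55 by x: [27.5 11.4 26.4] by y: [28.1 10.  22.9]
gap80 by x: [-40.    9.1  19.3] by y: [-39.5  10.   21.5]
gap80 by x: [40.   9.2 19.7] by y: [39.5 10.  21.6]
```

```bash
python3 -m inch '[[[0,0,0,0,0,0],[0,0,0,0,0,0],[0,0,0,0,0,0],[0,0,0,0,0,0],[0,0,0,0,0,0]]]' 80 20
python3 -m inch '[[[0,0,3,0,0,0],[0,0,6,0,0,0],[0,0,9,0,0,0],[0,0,11,0,0,0],[0,0,12,0,0,0],[0,0,12,0,0,0]]]'
python3 - <<'E'
from h import *
s=readout.get_state();c,im=snap("wrist","w3");c2,i2=snap("side","s3");print(s["tool_pos"],s["finger_gap"],s["contact_force"])
cv2.imwrite("pics/w3c.png",cv2.resize(np.hstack([im[170:310,210:430],i2[210:350,320:470]]),None,fx=2.1,fy=2.1,interpolation=2)[:,:,::-1])
E
```

```text
clock: 2.88
tool_pos: [432.0, -221.0, 5.3]
tool_rot: [-2.221, -2.221, 0.0]
contact_force: [-0.3, 0.5, -0.2]
finger_gap: 79.9
finger_force: 0.0
clock: 3.38
tool_pos: [431.7, -220.8, -7.1]
tool_rot: [-2.221, -2.221, 0.0]
contact_force: [-0.4, 0.1, -0.5]
finger_gap: 79.9
finger_force: 0.0
[ 431.7056192  -220.79785507   -7.12529981] 79.8687545921401 [-0.41735805  0.05675089 -0.47600136]
```

View pics/w3c.png

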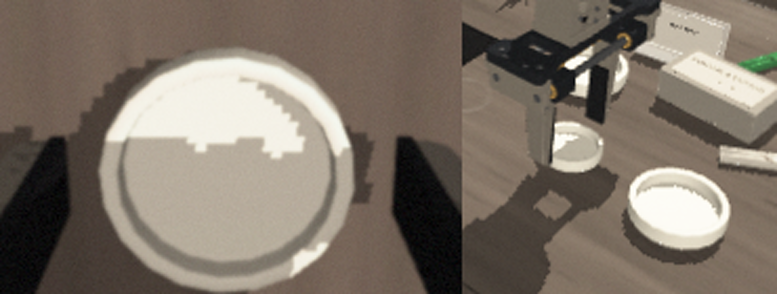

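TCP z is −7 with no contact, so the tips really are about 20 mm short of the reported TCP, and the saucer lies centred between them. I'll go down another 8 mm and grip.

```bash
python3 -m inch '[[[0,0,2,0,0,0],[0,0,4,0,0,0],[0,0,6,0,0,0],[0,0,8,0,0,0],[0,0,8,0,0,0],[0,0,8,0,0,0]]]'
python3 -m inch '[[[0,0,0,0,0,0],[0,0,0,0,0,0],[0,0,0,0,0,0],[0,0,0,0,0,0],[0,0,0,0,0,0],[0,0,0,0,0,0],[0,0,0,0,0,0],[0,0,0,0,0,0],[0,0,0,0,0,0]]]' 50 20
```

```text
clock: 3.98
tool_pos: [431.8, -220.9, -14.9]
tool_rot: [-2.221, -2.221, 0.0]
contact_force: [0.4, 0.4, -0.3]
finger_gap: 80.1
finger_force: 0.0
clock: 4.73
tool_pos: [432.0, -221.1, -14.6]
tool_rot: [2.221, 2.221, -0.0]
contact_force: [-0.8, -0.1, 1.2]
finger_gap: 63.7
finger_force: 20.0
```

```bash
python3 -m inch '[[[0,0,-5,0,0,0],[0,0,-20,0,0,0],[0,0,-45,0,0,0],[0,0,-75,0,0,0],[0,0,-100,0,0,0],[10,2,-110,0,0,0],[30,5,-110,0,0,0],[55,10,-110,0,0,0],[80,14,-110,0,0,0],[105,18,-110,0,0,0]]]'
python3 -m inch '[[[25,4,0,0,0,0],[50,8,0,0,0,0],[75,13,0,0,0,0],[98,17,0,0,0,0],[118,20,0,0,0,0],[132,23,0,0,0,0],[140,24,0,0,0,0],[140,24,0,0,0,0],[140,24,0,0,0,0]]]'
python3 - <<'E'
from h import *
s=readout.get_state();c,im=snap("wrist","w4");print(s["tool_pos"],s["finger_gap"],s["finger_force"])
for a,b in((409,-40),(409,89),(538,89),(538,-40)): 
    q=proj(c,[a,b,4]);print(q.round())
E
```

```text
clock: 5.57
tool_pos: [449.4, -114.0, 94.6]
tool_rot: [-2.221, -2.22, 0.0]
contact_force: [0.1, 0.2, -0.6]
finger_gap: 63.4
finger_force: 20.0
clock: 6.32
tool_pos: [473.5, 24.2, 94.8]
tool_rot: [-2.22, -2.222, 0.001]
contact_force: [-0.5, -1.1, -0.5]
finger_gap: 63.8
finger_force: 20.0
[473.48164916  24.17656905  94.83529962] 63.7702610070548 19.99980803579092
[246. 267.]
[237. 115.]
[404. 115.]
[394. 268.]
```

View pics/w4.png

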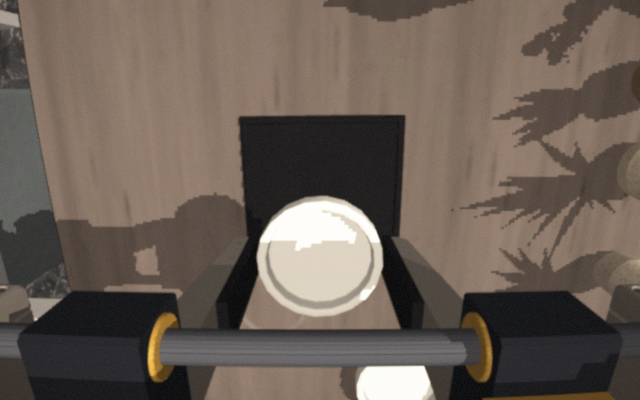

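Wrist picture: the saucer is held level at (320,255). The mat's far corners are at (239,116) and (405,116), which puts the mat centre at about (474.7, 23.5). I'll shift +1 in x and lower gently.

```bash
python3 -m inch '[[[0,1,20,0,0,0],[-0.5,1,45,0,0,0],[-0.5,1,68,0,0,0],[-0.5,1,84,0,0,0],[-0.5,1,95,0,0,0],[-0.5,1,101,0,0,0],[-0.5,1,103,0,0,0],[-0.5,1,104,0,0,0],[-0.5,1,105,0,0,0],[-0.5,1,105,0,0,0]]]'
python3 -m inch '[[[0,0,0.5,0,0,0],[0,0,1,0,0,0],[0,0,1.5,0,0,0],[0,0,1.5,0,0,0],[0,0,1.5,0,0,0]]]'
```

```text
clock: 7.2
tool_pos: [475.8, 23.3, -8.9]
tool_rot: [2.22, 2.22, 0.001]
contact_force: [-0.4, -0.8, -0.9]
finger_gap: 63.4
finger_force: 20.0
clock: 7.62
tool_pos: [475.0, 23.5, -11.1]
tool_rot: [2.221, 2.221, 0.0]
contact_force: [0.4, 0.2, -1.1]
finger_gap: 63.6
finger_force: 20.0
```

```bash
python3 -m inch '[[[0,0,0.2,0,0,0],[0,0,0.4,0,0,0],[0,0,0.6,0,0,0],[0,0,0.6,0,0,0],[0,0,0.6,0,0,0]]]'; python3 -c "
from workcell import readout;s=readout.get_state();print(s['tool_pos'],s['contact_force'])"
```

```text
clock: 8.03
tool_pos: [475.0, 23.5, -11.6]
tool_rot: [-2.221, -2.221, 0.0]
contact_force: [-2.0, 0.6, 1.3]
finger_gap: 63.5
finger_force: 20.0
[475.02053745  23.49211088 -11.63278168] [-2.02607335  0.60145556  1.30583621]
```

Force has gone from −1.1 to +1.3 N, so the saucer is touching the mat. I'll release slightly open (74 mm), then rise and back off toward the bottle for a look.

```bash
python3 -m inch '[[[0,0,0,0,0,0],[0,0,0,0,0,0],[0,0,0,0,0,0],[0,0,0,0,0,0],[0,0,0,0,0,0],[0,0,0,0,0,0]]]' 76 20
python3 -m inch '[[[0,0,-5,0,0,0],[0,0,-15,0,0,0],[0,0,-40,0,0,0],[0,0,-75,0,0,0],[0,0,-110,0,0,0],[0,0,-145,0,0,0],[0,0,-180,0,0,0],[0,0,-200,0,0,0],[0,0,-200,0,0,0],[0,0,-200,0,0,0]]]'
python3 - <<'E'
from h import *
s=readout.get_state();c,im=snap("wrist","w5");q=proj(c,[475,23.5,17]);print(s["tool_pos"],q,saucer(c,im,*q,48,17))
for a,b in((410,-41.5),(410,88.5),(540,88.5),(540,-41.5)): cv2.circle(im,tuple(proj(c,[a,b,4]).astype(int).tolist()),2,(255,0,0),-1)
cv2.imwrite("pics/w5m.png",im[:,:,::-1])
E
```

```text
clock: 8.53
tool_pos: [475.0, 23.5, -11.8]
tool_rot: [2.221, 2.221, 0.0]
contact_force: [0.2, 0.2, -1.8]
finger_gap: 75.9
finger_force: 0.0
clock: 9.37
tool_pos: [475.9, 23.3, 190.0]
tool_rot: [2.219, 2.219, 0.003]
contact_force: [-0.1, -0.9, 0.1]
finger_gap: 75.9
finger_force: 0.0
[475.88679422  23.32298131 190.01162988] [318.54900025 175.27817693] ((474.5349426269531, 22.459768295288086), 32.53583908081055)
```

View pics/w5m.png

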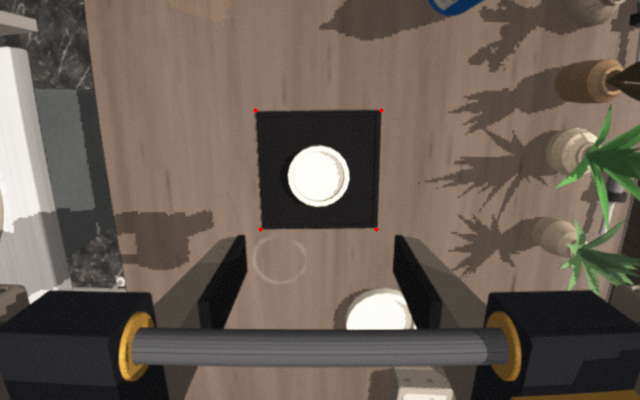

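The saucer lies right way up and centred at (319,176), between the mat's corners (red dots match its edges), with an offset of about 1 mm. Next is the bottle.

```bash
python3 -m inch '[[[32,-3,0,0,0,0],[64,-6,0,0,0,0],[96,-9,0,0,0,0],[128,-12,0,0,0,0],[160,-15,0,0,0,0],[192,-18,0,0,0,0],[224,-21,0,0,0,0],[255,-23,0,0,0,0],[255,-23,0,0,0,0],[255,-23,0,0,0,0]]]' 70
python3 - <<'E'
from h import *
s=readout.get_state();c,im=snap("wrist","w6");print(s["tool_pos"],[proj(c,[452,284,z]).round() for z in(0,60,77,102)])
E
```

```text
clock: 10.25
tool_pos: [450.3, 278.9, 185.9]
tool_rot: [-2.217, -2.223, 0.006]
contact_force: [-0.9, 0.4, -0.0]
finger_gap: 70.1
finger_force: 0.0
[450.27391893 278.92258204 185.94966604] [array([322., 168.]), array([323., 181.]), array([323., 185.]), array([323., 192.])]
```

View pics/w6.png

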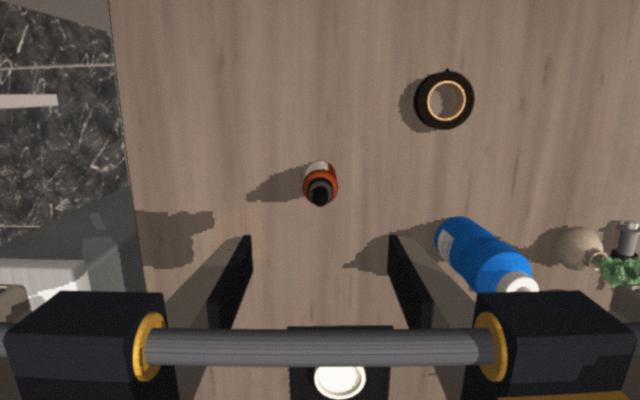

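The bottle is upright with its bulb at (320,196) and its body centred on column 320.5. The squeeze bottle at (485,255) is clear to the right, and the tape at (445,100) is not involved.

```bash
python3 - <<'E'
from h import *
c=cal("wrist");im=cv2.imread("pics/w6.png").astype(int);print(readout.get_state()["tool_pos"])
w=np.zeros((400,640),np.uint8);cv2.circle(w,(320,184),32,1,-1)
b=(w>0)&(im.max(2)<60);n,l,s,ce=cv2.connectedComponentsWithStats(b.astype(np.uint8));i=1+np.argmax(s[1:,4]);print("dark",s[i],ce[i])
print("bulb top",plane(c,320,198,101)[:2],"cap",plane(c,ce[i][0],ce[i][1],80)[:2])
r=(w>0)&(im[:,:,2]>im[:,:,0]+50);ys,xs=np.nonzero(r);print("red",xs.min(),xs.max(),ys.min(),ys.max())
m=(xs.min()+xs.max())/2; print("body x",plane(c,m,180,55)[:2],plane(c,xs.min(),182,58)[:2],plane(c,xs.max(),182,58)[:2])
for y in range(284,276,-2): print(y,[proj(c,[450,y,z])[1].round() for z in(102,)],"shoulder far edge",proj(c,[450,y+16.5,60])[1].round(),"foot far",proj(c,[450,y+16.5,0])[1].round())
print([''.join('%4d'%v for v in im[y,320]) for y in range(158,212,3)])
E
```

```text
[450.75486458 277.96891122 186.29149222]
dark [307 178  26  28 509] [318.59332024 191.4518664 ]
bulb top [450.38091525 277.89819834] cap [449.12815692 277.89382058]
red 304 338 163 200
body x [451.20088493 282.34394198] [435.63874512 281.12560607] [466.75985234 281.16740413]
284 [np.float64(191.0)] shoulder far edge 161.0 foot far 152.0
282 [np.float64(193.0)] shoulder far edge 164.0 foot far 154.0
280 [np.float64(196.0)] shoulder far edge 166.0 foot far 156.0
278 [np.float64(198.0)] shoulder far edge 168.0 foot far 157.0
[' 105 118 137', ' 120 135 153', ' 132 145 159', ' 138 145 157', '  31  45  90', '  27  53 134', '  32  54 119', '  20  20  22', '  48  54  56', '  39  45  50', '  10  12  15', '  13  13  14', '   9  13  10', '  20  20  19', '  18  19  17', '  15  16  15', '  55  61  73', ' 104 115 138']
```

```bash
python3 -m inch '[[[0,0,30,0,0,0],[0,0,60,0,0,0],[0,0,88,0,0,0],[0,0,112,0,0,0],[0,0,132,0,0,0],[0,0,147,0,0,0],[0,0,156,0,0,0],[0,0,162,0,0,0],[0,0,164,0,0,0],[0,0,164,0,0,0]]]'
python3 -m inch '[[[0,0,1,0,0,0],[0,0,2,0,0,0],[0,0,3,0,0,0],[0,0,3,0,0,0],[0,0,3,0,0,0]]]'
python3 - <<'E'
from h import *
s=readout.get_state();print(s["tool_pos"],s["contact_force"]);c,im=snap("wrist","w7")
w=np.zeros((400,640),np.uint8);w[150:330,240:400]=1
r=(w>0)&(im[:,:,0].astype(int)>im[:,:,2].astype(int)+50);ys,xs=np.nonzero(r);print("red",xs.min(),xs.max(),ys.min(),ys.max(),"tcp col",[proj(c,s["tool_pos"]+[a,0,36])[0] for a in(-16.5,0,16.5)])
print("shoulder far edge pred",[proj(c,[451,y+16.5,60])[1].round() for y in(276,278,280)])
E
```

```text
clock: 11.13
tool_pos: [452.2, 278.0, 24.3]
tool_rot: [2.222, 2.221, -0.0]
contact_force: [0.0, 0.1, -0.1]
finger_gap: 69.9
finger_force: 0.0
clock: 11.55
tool_pos: [452.1, 278.6, 21.4]
tool_rot: [2.221, 2.221, 0.0]
contact_force: [-0.8, 0.7, 0.8]
finger_gap: 70.2
finger_force: 0.0
[452.09363915 278.57966684  21.43161975] [-0.83339093  0.6780975   0.83255622]
red 283 348 207 285 tcp col [np.float64(286.0182093340878), np.float64(320.52021368819254), np.float64(355.01642300634717)]
shoulder far edge pred [np.float64(241.0), np.float64(237.0), np.float64(233.0)]
```

```bash
python3 -m inch '[[[0,-1,0.5,0,0,0],[0,-2,1,0,0,0],[0,-2,1,0,0,0],[0,-2,1,0,0,0]]]' 45
python3 -m inch '[[[0,0,0,0,0,0],[0,0,0,0,0,0],[0,0,0,0,0,0],[0,0,0,0,0,0],[0,0,0,0,0,0],[0,0,0,0,0,0],[0,0,0,0,0,0],[0,0,0,0,0,0],[0,0,0,0,0,0]]]' 25 20
```

```text
clock: 11.93
tool_pos: [449.8, 278.5, 20.1]
tool_rot: [-2.221, -2.221, 0.0]
contact_force: [0.5, -0.4, 1.2]
finger_gap: 46.0
finger_force: 0.0
clock: 12.68
tool_pos: [450.0, 278.5, 20.2]
tool_rot: [2.221, 2.221, 0.0]
contact_force: [1.3, -0.3, -0.3]
finger_gap: 31.7
finger_force: 20.0
```

```bash
python3 -m inch '[[[0,0,-1,0,0,0],[0,0,-3,0,0,0],[0,0,-6,0,0,0],[0,0,-12,0,0,0],[0,0,-20,0,0,0],[0,0,-30,0,0,0],[0,0,-40,0,0,0],[0,0,-47,0,0,0],[0,0,-50,0,0,0],[0,0,-50,0,0,0]]]'
python3 - <<'E'
from h import *
s=readout.get_state();print(s["tool_pos"],s["contact_force"],s["finger_gap"]);t=s["tool_pos"]
for n in("wrist","side","scene"):
    c,im=snap(n,"g_"+n);im=im.astype(int)
    q=proj(c,[450,278.5,90 if n!="wrist" else 110]);w=np.zeros((400,640),np.uint8);cv2.circle(w,tuple(q.astype(int).tolist()),60 if n=="wrist" else 26,1,-1)
    r=((w>0)&(im[:,:,0]>im[:,:,2]+(50 if n=="wrist" else 35))).astype(np.uint8);k,l,st,ce=cv2.connectedComponentsWithStats(r)
    for j in 1+np.argsort(-st[1:,4])[:3]: print(n,st[j],ce[j])
    print("pred foot",proj(c,[t[0],278.5,50]),"shoulder",proj(c,[t[0],278.5,110]),"far shoulder",proj(c,[t[0],295,110]))
E
```

```text
clock: 13.52
tool_pos: [450.8, 278.8, 71.6]
tool_rot: [2.221, 2.221, 0.003]
contact_force: [1.0, 0.1, 0.0]
finger_gap: 31.7
finger_force: 20.0
[450.84949981 278.79748311  71.55243184] [1.03895802 0.05743798 0.01161329] 31.67540953157614
wrist [ 287  210   66   77 1745] [324.11289398 248.32492837]
pred foot [320.19742957 225.43769805] shoulder [320.70170066 268.51365937] far shoulder [320.71510144 235.84669741]
side [244 173  12   5  51] [249.76470588 175.01960784]
side [225 176   9   7  44] [228.95454545 178.93181818]
side [227 165   9   6  39] [230.97435897 167.8974359 ]
pred foot [231.62647767 184.50388328] shoulder [229.74646738 164.5157743 ] far shoulder [226.19603376 162.92165885]
scene [218 198   6   2   9] [220.44444444 198.55555556]
scene [218 189   4   3   5] [219.4 190. ]
scene [209 180   2   1   2] [209.5 180. ]
pred foot [221.48757412 198.90252808] shoulder [218.073249   186.32379753] far shoulder [213.23726893 184.58568202]
```

The bottle is lifted straight and centred in the grip. I'll carry it in y first, which keeps clear of the squeeze bottle, and then shift in x.

```bash
python3 -m inch '[[[-5,0,-2,0,0,0],[-18,0,-5,0,0,0],[-38,0,-8,0,0,0],[-60,0,-10,0,0,0],[-84,0,-10,0,0,0],[-108,0,-10,0,0,0],[-132,0,-10,0,0,0],[-156,2,-10,0,0,0],[-180,7,-10,0,0,0],[-202,13,-10,0,0,0]]]'
python3 -m inch '[[[-20,5,0,0,0,0],[-36,9,0,0,0,0],[-47,11,0,0,0,0],[-52,12,0,0,0,0],[-54,12,0,0,0,0],[-54,12,0,0,0,0],[-54,12,0,0,0,0],[-54,12,0,0,0,0]]]'
python3 - <<'E'
from h import *
s=readout.get_state();print(s["tool_pos"],s["contact_force"],s["finger_gap"]);t=s["tool_pos"]
c,im=snap("wrist","w8");im=im.astype(int)
w=np.zeros((400,640),np.uint8);w[150:330,240:400]=1
r=((w>0)&(im[:,:,0]>im[:,:,2]+50)).astype(np.uint8);k,l,st,ce=cv2.connectedComponentsWithStats(r);j=1+np.argmax(st[1:,4]);print(st[j],ce[j])
for n in("side","scene"):
    c,im=snap(n,"p_"+n);q=proj(c,[474.5,22.5,17]);w=np.zeros((400,640),np.uint8);cv2.circle(w,tuple(q.astype(int).tolist()),26,1,-1)
    k,l,st,ce=cv2.connectedComponentsWithStats(((w>0)&(im.min(2)>110)).astype(np.uint8));j=1+np.argmax(st[1:,4]);print(n,q,st[j])
E
```

```text
clock: 14.5
tool_pos: [462.4, 74.3, 80.2]
tool_rot: [-2.222, -2.221, 0.001]
contact_force: [0.8, -0.4, -0.3]
finger_gap: 31.3
finger_force: 20.0
clock: 15.17
tool_pos: [474.7, 23.2, 80.1]
tool_rot: [-2.22, -2.222, 0.0]
contact_force: [-0.6, -0.8, -0.7]
finger_gap: 31.3
finger_force: 20.0
[474.6674802   23.20872814  80.08998395] [-0.57541725 -0.82689951 -0.67947933] 31.252912319265906
[ 287  208   66   79 1799] [323.82712618 248.54808227]
side [302.33311859 224.36424781] [290 219  26  17 365]
scene [301.78022093 227.17696684] [291 220  22  17 276]
```

```bash
python3 -m inch '[[[0,0,5,0,0,0],[0,0,14,0,0,0],[0,0,24,0,0,0],[0,0,33,0,0,0],[0,0,40,0,0,0],[0,0,45,0,0,0],[0,0,47,0,0,0],[0,0,48,0,0,0],[0,0,48,0,0,0],[0,0,48,0,0,0]]]'
python3 -m inch '[[[0,0,0.5,0,0,0],[0,0,1,0,0,0],[0,0,1.5,0,0,0],[0,0,2,0,0,0],[0,0,2,0,0,0],[0,0,2,0,0,0]]]'
python3 -m inch '[[[0,0,0.2,0,0,0],[0,0,0.4,0,0,0],[0,0,0.6,0,0,0],[0,0,0.6,0,0,0],[0,0,0.6,0,0,0]]]'
```

```text
clock: 16.15
tool_pos: [475.4, 22.4, 32.5]
tool_rot: [2.221, 2.221, 0.001]
contact_force: [0.2, -0.6, -0.5]
finger_gap: 31.8
finger_force: 20.0
clock: 16.65
tool_pos: [475.0, 22.5, 30.2]
tool_rot: [-2.221, -2.221, 0.0]
contact_force: [0.3, 0.2, -0.3]
finger_gap: 31.7
finger_force: 20.0
clock: 17.07
tool_pos: [475.0, 22.5, 29.6]
tool_rot: [-2.221, -2.221, 0.0]
contact_force: [0.8, -0.8, -0.6]
finger_gap: 31.4
finger_force: 20.0
```

```bash
python3 -m inch '[[[0,0,0.2,0,0,0],[0,0,0.4,0,0,0],[0,0,0.4,0,0,0],[0,0,0.4,0,0,0]]]'
python3 -m inch '[[[0,0,0.2,0,0,0],[0,0,0.4,0,0,0],[0,0,0.4,0,0,0],[0,0,0.4,0,0,0]]]'
```

```text
clock: 17.4
tool_pos: [475.0, 22.5, 29.2]
tool_rot: [2.221, 2.221, 0.0]
contact_force: [-0.1, -0.2, -0.1]
finger_gap: 31.8
finger_force: 20.0
clock: 17.73
tool_pos: [475.1, 22.4, 29.2]
tool_rot: [2.221, 2.222, -0.0]
contact_force: [-2.4, 0.1, 5.8]
finger_gap: 31.1
finger_force: 20.0
```

Contact at 5.8 N, so the bottle stands on the saucer. I'll release slowly, then retreat upward.

```bash
python3 -m inch '[[[0,0,-0.2,0,0,0],[0,0,-0.3,0,0,0],[0,0,-0.3,0,0,0],[0,0,-0.3,0,0,0]]]' - 5
python3 -m inch '[[[0,0,0,0,0,0],[0,0,0,0,0,0],[0,0,0,0,0,0],[0,0,0,0,0,0],[0,0,0,0,0,0],[0,0,0,0,0,0]]]' 60
python3 -m inch '[[[0,0,-4,0,0,0],[0,0,-14,0,0,0],[0,0,-35,0,0,0],[0,0,-65,0,0,0],[0,0,-95,0,0,0],[0,0,-125,0,0,0],[0,0,-150,0,0,0],[0,0,-160,0,0,0],[0,0,-160,0,0,0]]]'
python3 - <<'E'
from h import *
s=readout.get_state();print(s["tool_pos"]);c,im=snap("wrist","w9");print("saucer",saucer(c,im,*proj(c,[474.5,22.5,17]),48,17))
ii=im.astype(int);w=np.zeros((400,640),np.uint8);cv2.circle(w,tuple(proj(c,[474.5,22.5,60]).astype(int).tolist()),40,1,-1)
r=(w>0)&(ii[:,:,0]>ii[:,:,2]+50);ys,xs=np.nonzero(r);print("red",xs.min(),xs.max(),ys.min(),ys.max(),"pred body cols",[proj(c,[474.5+a,22.5,65])[0].round() for a in(-16.5,16.5)])
print("pred rows: far shoulder",proj(c,[474.5,39,69]).round(),"bulb",proj(c,[474.5,22.5,111]).round())
print("col",[int(ii[y,int(proj(c,[474.5,22.5,90])[0])].max()) for y in range(150,230,4)])
for n in("side","scene"):
    c,im=snap(n,"f_"+n);ii=im.astype(int);q=proj(c,[474.5,22.5,50]);w=np.zeros((400,640),np.uint8);cv2.circle(w,tuple(q.astype(int).tolist()),28,1,-1)
    r=(w>0)&(ii[:,:,0]>ii[:,:,2]+40);ys,xs=np.nonzero(r);print(n,"red",xs.min(),xs.max(),ys.min(),ys.max(),"pred foot/shoulder/top",[proj(c,[474.5,22.5,z]).round() for z in(9,69,111)])
E
```

```text
clock: 18.07
tool_pos: [475.1, 22.4, 29.1]
tool_rot: [2.221, 2.221, 0.0]
contact_force: [-0.2, -0.2, 3.1]
finger_gap: 31.7
finger_force: 5.0
clock: 18.57
tool_pos: [474.9, 22.5, 29.0]
tool_rot: [-2.221, -2.221, 0.0]
contact_force: [0.0, -0.5, -0.1]
finger_gap: 60.2
finger_force: 0.0
clock: 19.32
tool_pos: [477.0, 22.1, 192.5]
tool_rot: [2.217, 2.218, 0.006]
contact_force: [0.8, -0.4, 1.0]
finger_gap: 60.1
finger_force: 0.0
[477.01724206  22.09137243 192.54648367]
saucer ((474.9922790527344, 22.392902374267578), 32.434349060058594)
red 300 334 163 201 pred body cols [np.float64(298.0), np.float64(334.0)]
pred rows: far shoulder [316. 168.] bulb [316. 199.]
col [252, 254, 254, 171, 166, 100, 150, 22, 63, 28, 10, 16, 20, 12, 27, 32, 34, 35, 32, 70]
side red 296 309 206 230 pred foot/shoulder/top [array([302., 227.]), array([302., 206.]), array([302., 190.])]
scene red 301 306 217 229 pred foot/shoulder/top [array([302., 229.]), array([301., 217.]), array([300., 208.])]
```

The bottle stands upright in the middle of the saucer: its red body and label match the predicted upright pose in all three views, and the saucer is at (475.0, 22.4). The arm is clear, so I'm handing in.

```bash
python3 -c "
from workcell import order;print(order.sign_off())"
```

```text
the job is handed in; nothing more can be done
None
```

The saucer lies right way up about 1 mm from the mat's centre, the dropper bottle stands upright in the middle of it, the squeeze bottle was left alone, and the job was handed in at about 19.5 s on the robot's clock.

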